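# Set the large rotation stage to 60 degrees

### The arm

A 6-joint arm with a two-finger parallel gripper is mounted at the origin on a cart in front of the work surface, level with it; the furniture and walls round the work are solid. World frame = base frame: x ahead of the robot, y to its left, z up, the work surface at z = 0. Lengths are in m, angles in rad, forces in N, time in s.
With the tool pointing down it reaches from about 0.375 to 0.975 m from the base axis. Payload 3.8 kg.
Tool frame: the origin (TCP) lies midway between the tips of the shut fingers; the grasp point (between the pads) lies 19 mm behind it; x points along the fingers, z is the direction in which the jaws open and shut, and the axes are right-handed (so a half turn about x gives the same grasp; the last joint's range is limited). The gripper opens to 85 mm and grips with 20 to 120 N. Pads are 22 mm wide; open, the fingers measure 114 mm over their backs; the gripper's body (76 mm by 85 mm) begins 54 mm behind the grasp point. The pads swing forward as they close: fully open they stand 13 mm farther back than shut.
Start: joints at [-0.037, 0.264, 1.604, -0, 1.274, -0.037], TCP at [0.675, -0, 0.231] pointing down, gripper open.
Joint ranges: [-2.63, 2.63], [-0.94, 2.18], [0.31, 2.57], [-1.31, 4.45], [0, 2.66], [-2.55, 2.55]. Speed limits (rad/s): [2.57, 2.57, 3.14, 3.14, 3.14, 3.14].

### API

Orientations are given as a rotation vector (axis times angle).
In Python, from workcell import * gives the robot as it stands. The module is installed in compiled form; this text tells all that it offers.
- The arm moves only by the tool carry_out, never from a script. Its arguments are lists of equal length, an entry for each row: "offset": the shift along the tool's x, y, z in cm, a list of three; "delta_rot": the turn, a rotation vector about the tool's x, y, z in degrees, a list of three. A call has exactly 5 rows; each row shifts and turns the commanded pose from where the row before left it, along the tool's axes as they then stand; what a row does not reach is not made up. A row lasts 1/12 s, in which the tool goes at most 41.7 mm and 7.16 degrees, less where a joint would pass 70% of its speed; a pose out of reach is approached as far as the arm can. A call is refused whole if a number of a shift passes 4.17 or a number of a turn 7.16, either way. A call with a gripper value outside its range is refused whole. "fingers" is the opening, from -1 (shut) to 1 (fully open), set as the call begins (left out, the last holds). The fingers move at their own pace and stop on an object; "newtons" is the grip in N (left out, the last holds). Time passes only in rows, so rows that do not move let the fingers close, or fill a call up. It gives the time, the measured TCP pose, the force and the opening at its end, in the units of the state.
- read_state(): the state, without advancing time (a new reading comes with each control period).
- read_camera(name): name is "scene" or "side" or "wrist"; returns (picture, depth): 384x512x3 uint8, red, green, blue; 384x512 float32, m along the optical axis (not along the pixel's ray), 0 where there is no reading.
- get_calibration(name): a dict with "fx", "fy", "cx", "cy" (pixels), "R" (3x3) and "t" (3): a world point X has camera coordinates R X + t; the wrist camera has in their place "mount" (4x4, takes a point from camera to tool coordinates, whose origin is the TCP and whose axes are the tool frame's). Camera axes: x right, y down, z forward; pixel columns grow to the right and rows downward; lengths in m; the calibration is good to about 2 mm. The wrist camera is an equidistant fisheye: a pixel r from the principal point sees the ray r / f radians off the axis. A picture is of the moment at which its call begins: read the wrist's pose just before it. get_calibration takes no time and is no camera call.
- finish_job(): hands the job in, once; it reports no verdict.
The state is a dict: "time": time; "q": joint angles; "joint_vel": joint speeds; "joint_torque": joint torques, N m; "tool_pos": TCP position; "tcp_rot": TCP orientation; "wrist_force": force on the tool from outside, world axes, zero at the start; "torque": the same for the moment, N m; "width": opening from 0.0 (shut) to 1.0 (fully open).
Only numpy, scipy, OpenCV 4.12 (cv2) and the standard library are available. Lean on these libraries where they do the work, as an engineer would, in place of code of your own. Each camera call takes 0.05 s, during which the arm holds its last target. There are 200 camera calls.

### The job

Two rotation stages for samples stand on the bench. Turn the dial of the larger one until its scale reads 60 degrees against the index line on its base (the long mark with the round dot is zero, marks every 10 degrees, longer ones every 30), then let go of it. Leave the dial of the smaller stage as it stands.

Things in the scene. Friction and masses are not known exactly. Their poses are not given: they have to be found in the camera images.
- large_dial (a joint): scale reading of the larger stage, rad: 0 = zero mark at the index line, 1.047 = 60 degree mark there. Grows as the dial turns anticlockwise seen from above, as the marks 0 to 180 run clockwise round half the dial. Vertical axis, range -0.1 to 3.24, light friction (0.06 N m), stays where it is left; starts between 95 and 145 degrees
- large: base of the larger stage, fixed to the table: dark steel, 148 mm square, 18 mm high; origin under its centre on the turning axis, at table height. A small aluminium index block with a black line on top stands at the middle of its -x side, roughly towards the robot. It carries an aluminium dial of 124 mm diameter, top 32 mm above the table, black marks on its rim
- large_grip (a point): centre of the black grip bar that stands across the larger dial and turns with it, on the turning axis, 58 mm above the table. Bar 64 mm long, 16 mm thick, top 74 mm above the table, 42 mm above the dial. x lies along the bar, its -x end towards the zero mark (a round dot lies between bar and mark), +x towards the 180 mark; y across the 16 mm; z up
- small_zero (a point): zero mark on the dial of the smaller stage, 33 mm from its vertical axis, 32 mm above the table; x points from the mark to the axis. The smaller stage looks like the larger but has a base 95 mm square, a dial of 79 mm diameter, a bar 41 mm long, 16 mm thick, top 74 mm above the table. Not to be turned

How it is judged:
At the end, for the whole second after the job is handed in: the larger stage's dial stands still and reads 60 degrees, within 10 degrees; the smaller stage's dial is where it was at the start (its zero mark within 6 mm) (value of joint large_dial between 0.872665 and 1.22173 rad and velocity of joint large_dial between -0.05 and 0.05 rad/s and distance of small_zero from where it was at the start of the episode below 0.006 m); the robot touches nothing.
It fails at once if the smaller stage's dial is turned (its zero mark moves more than 6 mm) (distance of small_zero from where it was at the start of the episode above 0.006 m).
It also fails if it takes over 32 s, if anything falls off the work surface, if the arm or the gripper's body presses on something with over 40 N, if the wrist force passes 120 N, or if a joint passes its speed limit or range.

## Working session

There is one attempt and no reset: what is moved stays moved. The work goes in short steps, Python scripts to look and compute and a tool call to move; the robot and the scene stay as the last step left them, time stands still between calls to the robot, and variables do not carry over. Pictures are saved under pics/ and viewed, about 8 in all and at most 12, crops included, and the job is handed in when it is done.

Besides the shell and the picture viewer there is one more tool, called after ">>>" as name(argument=value, ...), one argument or row to a line, values as JSON. carry_out: Moves the arm, as the interface text tells. Its arguments: {"type":"object","properties":{"offset":{"type":"array"},"delta_rot":{"type":"array"},"fingers":{"type":"number"},"newtons":{"type":"number"}},"required":["offset","delta_rot"]}

```bash
mkdir -p pics; python3 - <<'E'
from workcell import *
import cv2, numpy as np
s=read_state(); print(s)
np.set_printoptions(precision=4,suppress=True)
ims=[]
for n in ("scene","wrist"):
    im,d=read_camera(n); np.savez(f"pics/{n}0.npz",im=im,d=d); cv2.imwrite(f"pics/{n}0.png",im[:,:,::-1]); print(n,get_calibration(n))
E
```

```text
{'time': 0.0, 'q': array([-3.68923094e-02,  2.64770976e-01,  1.60541311e+00,  1.26110477e-05,
        1.27367119e+00, -3.68820776e-02]), 'joint_vel': array([ 0.00071881,  0.00033694,  0.00025028,  0.00155763, -0.00032706,
       -0.00030697]), 'joint_torque': array([ 6.10465631e-04, -5.15121067e+01, -3.67308676e+01, -4.07824507e-05,
        1.31324201e-02,  1.46811578e-05]), 'tool_pos': array([6.74258695e-01, 3.48983519e-05, 2.29928883e-01]), 'tcp_rot': array([8.59700697e-05, 1.57305697e+00, 6.40701496e-05]), 'wrist_force': array([ 0.54045912,  0.08557839, -0.09765388]), 'torque': array([ 0.0056933 ,  0.01194687, -0.04784709]), 'width': 0.9971389416499316}
scene {'fx': 428.29966817767246, 'fy': 428.29966817767246, 'cx': 252.8387664425383, 'cy': 186.94129966550636, 'R': array([[-0.7336, -0.6794,  0.0162],
       [-0.4137,  0.4275, -0.8038],
       [ 0.5392, -0.5963, -0.5946]]), 't': array([0.3891, 0.2372, 0.6771])}
wrist {'fx': 297.3186396354542, 'fy': 297.3186396354542, 'cx': 255.78431882568336, 'cy': 190.67058911742265, 'mount': array([[ 0.0016, -0.3118,  0.9502, -0.1433],
       [ 0.0012, -0.9502, -0.3118,  0.0789],
       [ 1.    ,  0.0016, -0.0011,  0.0009],
       [ 0.    ,  0.    ,  0.    ,  1.    ]])}
```

View pics/scene0.png

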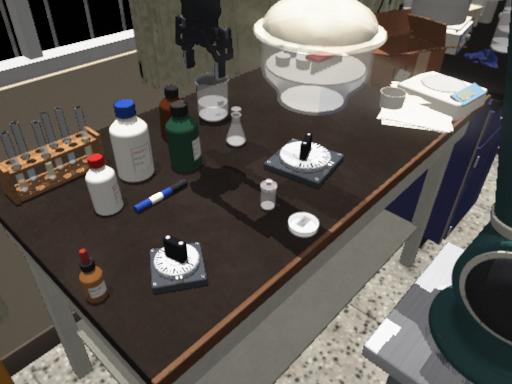

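View pics/wrist0.png

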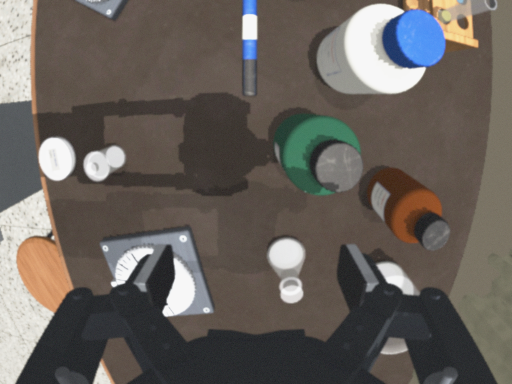

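The scene view shows stage A at about (178,265) and stage B at about (305,160). The wrist view shows B at about (160,280), partly hidden by a finger. I'll measure both for size.

```bash
cat > h.py <<'E'
from workcell import *
import cv2, numpy as np
np.set_printoptions(precision=4,suppress=True)
def cloud(n,im,d):
    c=get_calibration(n); v,u=np.mgrid[:384,:512]
    p=np.stack([(u-c['cx'])/c['fx']*d,(v-c['cy'])/c['fy']*d,d],-1)
    return (p-c['t'])@c['R']
E
python3 - <<'E'
from h import *
z=np.load('pics/scene0.npz'); P=cloud('scene',z['im'],z['d'])
c=get_calibration('scene'); print('cam',-c['R'].T@c['t'])
for nm,(u,v) in dict(A=(178,265),B=(305,160)).items():
    w=np.zeros((384,512),bool); w[v-45:v+45,u-50:u+50]=1
    Z=P[...,2]
    for lo,hi in((.012,.022),(.027,.037),(.066,.08)):
        m=(w&(Z>lo)&(Z<hi)&(z['d']>0)).astype(np.uint8)
        n,l,st,_=cv2.connectedComponentsWithStats(m); k=1+np.argmax(st[1:,4]); 
        q=P[l==k]; r=cv2.minAreaRect(q[:,:2].astype(np.float32)*1000)
        print(nm,lo,len(q),'rect mm',r,'z',np.median(q[:,2]))
    cv2.imwrite(f'pics/c{nm}.png',cv2.resize(z['im'][v-40:v+40,u-50:u+50,::-1],None,fx=5,fy=5,interpolation=2))
a,b=[cv2.imread(f'pics/c{n}.png') for n in'AB']; cv2.imwrite('pics/cAB.png',cv2.resize(np.hstack([a,b]),(800,320)))
E
```

```text
cam [0.0184 0.5668 0.587 ]
A 0.012 864 rect mm ((475.7934265136719, 260.63909912109375), (94.65689086914062, 97.34934997558594), 56.05292510986328) z 0.019664625060641146
A 0.027 912 rect mm ((474.91748046875, 261.38128662109375), (79.7694320678711, 79.1411361694336), 20.02234649658203) z 0.03397041026734185
A 0.066 232 rect mm ((475.18829345703125, 260.3356018066406), (41.196495056152344, 17.49268913269043), 13.758941650390625) z 0.07493394022519255
B 0.012 805 rect mm ((523.1646728515625, -176.3002471923828), (148.52978515625, 152.42897033691406), 10.161409378051758) z 0.019768621266409468
B 0.027 1028 rect mm ((521.8468627929688, -174.8004150390625), (122.3399429321289, 124.63094329833984), 65.55738830566406) z 0.03427492975737751
B 0.066 123 rect mm ((522.9058837890625, -176.50643920898438), (15.850522994995117, 64.34052276611328), 23.225231170654297) z 0.07554414648034354
```

View pics/cAB.png

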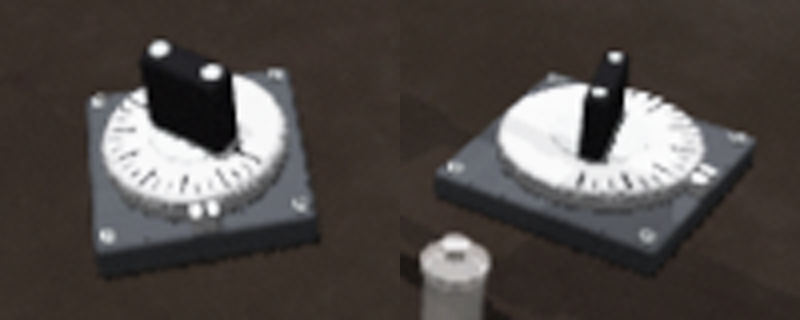

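B is the larger stage: 148 mm base, 124 mm dial, 64 mm bar, centred at about (0.5225, -0.176). The base is turned +10° and the bar lies along 113°/293°. The zero end must be at 293°, so the dial reads about 103° and has to turn about 43° clockwise. I'll move above it first.

>>> carry_out(
  offset=[
    [0,-1.76,-1.52],
    [0,-1.76,-1.52],
    [0,-1.76,-1.52],
    [0,-1.76,-1.52],
    [0,-1.76,-1.52],
  ],
  delta_rot=[
    [0,0,0],
    [0,0,0],
    [0,0,0],
    [0,0,0],
    [0,0,0],
  ],
  fingers=1,
)

```text
time: 0.52
tool_pos: [0.5978, -0.0885, 0.2305]
tcp_rot: [-0.0, 1.572, 0.0]
wrist_force: [-0.1, -0.3, 0.5]
width: 1.001
```

>>> carry_out(
  offset=[
    [0,-1.76,-1.52],
    [0,-1.76,-1.52],
    [0,-1.76,-1.52],
    [0,-1.76,-1.52],
    [0,-1.76,-1.52],
  ],
  delta_rot=[
    [0,0,0],
    [0,0,0],
    [0,0,0],
    [0,0,0],
    [0,0,0],
  ],
)

```text
time: 0.93
tool_pos: [0.5218, -0.1766, 0.2307]
tcp_rot: [0.0, 1.572, 0.0]
wrist_force: [0.8, -0.2, 0.3]
width: 1.001
```

>>> carry_out(
  offset=[
    [0,0,0],
    [0,0,0],
    [0,0,0],
    [0,0,0],
    [0,0,0],
  ],
  delta_rot=[
    [-5.8,0,0],
    [-5.8,0,0],
    [-5.8,0,0],
    [-5.8,0,0],
    [0,0,0],
  ],
)

```text
time: 1.35
tool_pos: [0.5225, -0.176, 0.2308]
tcp_rot: [-0.319, 1.548, 0.32]
wrist_force: [-0.1, -0.7, 0.7]
width: 1.003
```

```bash
cat >> h.py <<'E'
from scipy.spatial.transform import Rotation as Ro
def pose():
    s=read_state(); R=Ro.from_rotvec(s['tcp_rot']).as_matrix()
    print(s['time'],s['tool_pos'],'jaw deg',np.degrees(np.arctan2(R[1,2],R[0,2])),'x',R[:,0],'F',s['wrist_force'],s['width'],s['q']); return s['tool_pos'],R
def wray(uv,p,R,z):  # wrist pixels -> world points on plane z
    c=get_calibration('wrist'); a=(np.atleast_2d(uv)-[c['cx'],c['cy']])/c['fx']; r=np.hypot(*a.T)[:,None]+1e-12
    D=np.hstack([a/r*np.sin(r),np.cos(r)]); M=c['mount']
    D=D@M[:3,:3].T@R.T; o=R@M[:3,3]+p
    return o+D*((z-o[2])/D[:,2:])
E
python3 - <<'E'
from h import *
p,R=pose(); im,d=read_camera('wrist'); np.savez('pics/w1.npz',im=im,d=d,p=p,R=R); cv2.imwrite('pics/w1.png',im[:,:,::-1])
E
```

```text
1.35 [ 0.5225 -0.176   0.2308] jaw deg 23.32418206736863 x [-0.0009  0.0004 -1.    ] F [-0.0642 -0.654   0.6717] 1.003240737424368 [-0.3701  0.0314  1.87    0.      1.2412 -0.7771]
```

View pics/w1.png

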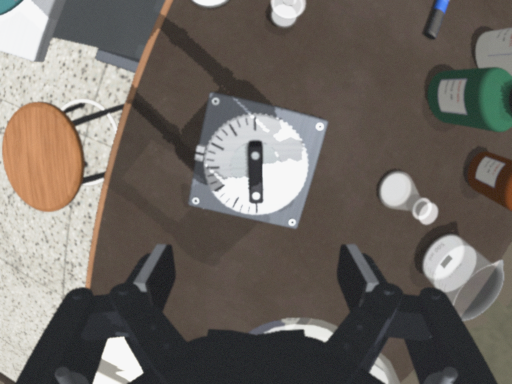

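The wrist view shows the bar upright at (255,170) and square to the jaws. The index block is at the left, about (199,153), and the marks fill the left half, so zero is at the bottom. Now a numeric check of the bar and the index direction.

```bash
python3 - <<'E'
from h import *
z=np.load('pics/w1.npz'); im=z['im']; p,R=z['p'],z['R']
w=np.zeros((384,512),np.uint8); w[100:215,190:325]=1
bar=((im.max(2)<45)&(w>0)).astype(np.uint8); bar[:, :235]=0; bar[:,275:]=0
n,l,st,_=cv2.connectedComponentsWithStats(bar); k=1+np.argmax(st[1:,4]); cs,_=cv2.findContours((l==k).astype(np.uint8),0,1)
X=wray(cs[0][:,0],p,R,.074); r=cv2.minAreaRect((X[:,:2]*1000).astype(np.float32)); print('bar',r)
sc=wray([[214,101],[321,126],[293,222],[196,201]],p,R,.018); c=sc.mean(0); print('screws',sc[:,:2],'c',c)
ix=wray([[199,153]],p,R,.032)[0]; print('index',ix,'dir',np.degrees(np.arctan2(*(ix-c)[1::-1]))%360,'r',np.hypot(*(ix-c)[:2]))
e=sc[1]-sc[0]; e2=sc[2]-sc[3]; print('base ang',[np.degrees(np.arctan2(q[1],q[0])) for q in(e,e2)])
E
```

```text
bar ((509.5903015136719, -148.3132781982422), (10.192913055419922, 4.143693447113037), 23.396520614624023)
screws [[ 0.4473 -0.1276]
 [ 0.5771 -0.1036]
 [ 0.5995 -0.231 ]
 [ 0.4719 -0.2544]] c [ 0.5239 -0.1792  0.018 ]
index [ 0.4553 -0.1902  0.032 ] dir 189.12996237673957 r 0.06954938747180403
base ang [np.float64(10.490528223388432), np.float64(10.360665442320414)]
```

Both views agree, so I'll descend and grip.

>>> carry_out(
  offset=[
    [2.2,0,0],
    [2.2,0,0],
    [2.2,0,0],
    [2.2,0,0],
    [2.2,0,0],
  ],
  delta_rot=[
    [0,0,0],
    [0,0,0],
    [0,0,0],
    [0,0,0],
    [0,0,0],
  ],
)

```text
time: 1.82
tool_pos: [0.5228, -0.1758, 0.1202]
tcp_rot: [-0.315, 1.548, 0.315]
wrist_force: [0.6, 0.1, -0.5]
width: 0.998
```

>>> carry_out(
  offset=[
    [1.5,0,0],
    [1.5,0,0],
    [1.5,0,0],
    [1.5,0,0],
    [1.5,0,0],
  ],
  delta_rot=[
    [0,0,0],
    [0,0,0],
    [0,0,0],
    [0,0,0],
    [0,0,0],
  ],
)

```text
time: 2.23
tool_pos: [0.5229, -0.1758, 0.0453]
tcp_rot: [-0.315, 1.548, 0.315]
wrist_force: [0.2, 0.7, -0.1]
width: 0.997
```

>>> carry_out(
  offset=[
    [0,0,0],
    [0,0,0],
    [0,0,0],
    [0,0,0],
    [0,0,0],
  ],
  delta_rot=[
    [0,0,0],
    [0,0,0],
    [0,0,0],
    [0,0,0],
    [0,0,0],
  ],
  fingers=-1,
  newtons=30,
)

```text
time: 2.65
tool_pos: [0.524, -0.1764, 0.0476]
tcp_rot: [-0.318, 1.545, 0.316]
wrist_force: [-0.3, 0.4, -0.5]
width: 0.298
```

>>> carry_out(
  offset=[
    [0,0,0],
    [0,0,0],
    [0,0,0],
    [0,0,0],
    [0,0,0],
  ],
  delta_rot=[
    [0,0,0],
    [0,0,0],
    [0,0,0],
    [0,0,0],
    [0,0,0],
  ],
)

```text
time: 3.07
tool_pos: [0.5223, -0.1768, 0.0476]
tcp_rot: [-0.319, 1.549, 0.317]
wrist_force: [-5.8, -1.7, 6.1]
width: 0.186
```

The opening of about 16 mm shows the bar is gripped. Turning 43° clockwise.

>>> carry_out(
  offset=[
    [0,0,0],
    [0,0,0],
    [0,0,0],
    [0,0,0],
    [0,0,0],
  ],
  delta_rot=[
    [4.3,0,0],
    [4.3,0,0],
    [4.3,0,0],
    [4.3,0,0],
    [4.3,0,0],
  ],
)

```text
time: 3.48
tool_pos: [0.5226, -0.1768, 0.0476]
tcp_rot: [-0.022, 1.571, 0.02]
wrist_force: [-4.4, -1.5, 6.1]
width: 0.18
```

>>> carry_out(
  offset=[
    [0,0,0],
    [0,0,0],
    [0,0,0],
    [0,0,0],
    [0,0,0],
  ],
  delta_rot=[
    [4.3,0,0],
    [4.3,0,0],
    [4.3,0,0],
    [4.3,0,0],
    [4.3,0,0],
  ],
)

```text
time: 3.9
tool_pos: [0.5228, -0.1768, 0.0476]
tcp_rot: [0.273, 1.553, -0.275]
wrist_force: [-3.3, -2.5, 4.4]
width: 0.18
```

>>> carry_out(
  offset=[
    [0,0,0],
    [0,0,0],
    [0,0,0],
    [0,0,0],
    [0,0,0],
  ],
  delta_rot=[
    [0,0,0],
    [0,0,0],
    [0,0,0],
    [0,0,0],
    [0,0,0],
  ],
)

```text
time: 4.32
tool_pos: [0.5228, -0.1768, 0.0476]
tcp_rot: [0.269, 1.554, -0.271]
wrist_force: [-4.3, -2.7, 5.3]
width: 0.181
```

```bash
python3 -c "
from h import *
pose()"
```

```text
4.3167 [ 0.5228 -0.1768  0.0476] jaw deg -19.740219367809306 x [-0.0002 -0.0012 -1.    ] F [-4.3212 -2.6914  5.2952] 0.18067782515090786 [-0.3704  0.2189  2.0299 -0.0016  0.8924 -0.0249]
```

The jaws stand at -19.7°, which gives a reading of about 60°. Now release, lift and check.

>>> carry_out(
  offset=[
    [0,0,0],
    [0,0,0],
    [0,0,0],
    [0,0,0],
    [0,0,0],
  ],
  delta_rot=[
    [0,0,0],
    [0,0,0],
    [0,0,0],
    [0,0,0],
    [0,0,0],
  ],
  fingers=1,
)

```text
time: 4.73
tool_pos: [0.5231, -0.1759, 0.0462]
tcp_rot: [0.271, 1.554, -0.271]
wrist_force: [0.2, -0.2, -0.9]
width: 0.885
```

>>> carry_out(
  offset=[
    [0,0,0],
    [0,0,0],
    [0,0,0],
    [0,0,0],
    [0,0,0],
  ],
  delta_rot=[
    [0,0,0],
    [0,0,0],
    [0,0,0],
    [0,0,0],
    [0,0,0],
  ],
)

```text
time: 5.15
tool_pos: [0.523, -0.176, 0.0462]
tcp_rot: [0.271, 1.554, -0.271]
wrist_force: [-0.1, -0.3, 0.0]
width: 1.001
```

>>> carry_out(
  offset=[
    [-2,0,0],
    [-2,0,0],
    [-2,0,0],
    [-2,0,0],
    [-2,0,0],
  ],
  delta_rot=[
    [0,0,0],
    [0,0,0],
    [0,0,0],
    [0,0,0],
    [0,0,0],
  ],
)

```text
time: 5.57
tool_pos: [0.5228, -0.1759, 0.1471]
tcp_rot: [0.271, 1.554, -0.271]
wrist_force: [-0.1, 0.0, -1.0]
width: 1.003
```

>>> carry_out(
  offset=[
    [-2,0,0],
    [-2,0,0],
    [-2,0,0],
    [-2,0,0],
    [0,0,0],
  ],
  delta_rot=[
    [0,0,0],
    [0,0,0],
    [0,0,0],
    [0,0,0],
    [0,0,0],
  ],
)

```text
time: 5.98
tool_pos: [0.5256, -0.177, 0.2314]
tcp_rot: [0.27, 1.546, -0.272]
wrist_force: [0.6, -0.3, 0.7]
width: 1.003
```

```bash
python3 - <<'E'
from h import *
p,R=pose(); im,d=read_camera('wrist'); cv2.imwrite('pics/w2.png',cv2.resize(im[90:240,170:340,::-1],None,fx=4,fy=4,interpolation=cv2.INTER_CUBIC))
im,d=read_camera('scene'); P=cloud('scene',im,d)
z0=np.load('pics/scene0.npz')['im'].astype(int)
print('A diff',np.abs(im[225:305,128:228].astype(int)-z0[225:305,128:228]).mean())
w=np.zeros((384,512),bool); w[115:205,255:355]=1
m=(w&(P[...,2]>.066)&(P[...,2]<.08)&(d>0)).astype(np.uint8)
n,l,st,_=cv2.connectedComponentsWithStats(m); k=1+np.argmax(st[1:,4])
print(cv2.minAreaRect((P[l==k][:,:2]*1000).astype(np.float32)))
E
```

```text
5.9833 [ 0.5256 -0.177   0.2314] jaw deg -19.79845567895402 x [ 0.0077 -0.003  -1.    ] F [ 0.6432 -0.3383  0.7457] 1.0025446212361973 [-0.3697  0.031   1.8692 -0.      1.2331 -0.0242]
A diff 1.1916666666666667
((522.0018310546875, -175.32131958007812), (64.3935317993164, 18.93168067932129), 68.8993911743164)
```

View pics/w2.png

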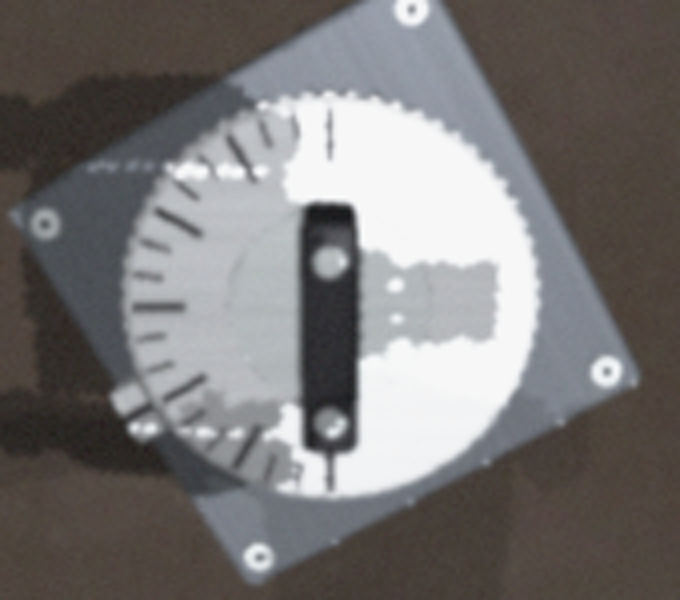

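The close-up shows the index line at about (135,413) in line with the second long mark clockwise from the bottom (zero) end, at about (185,387). That mark is 60°.

```bash
python3 -c "
from h import *
print(finish_job())"
```

```text
the job is handed in; nothing more can be done
None
```

The larger stage's dial now reads about 60° and I have handed the job in. I gripped its bar, turned it 43° clockwise from about 103°, then let go and lifted clear.

- **Reading:** the wrist picture shows the index line on the 60° mark. The scene camera puts the bar at 68.9°, or about 59° on the scale. The gripper angle at release gave about 60°.
- **Zero mark:** I could not see the round dot clearly, as the bar seemed to hide it. I took the bottom end as zero because the marks run clockwise from it and because the starting reading had to lie between 95° and 145°.
- **Smaller stage:** I never went near it. Its picture is practically unchanged, with a mean difference of about 1 grey level.
- **Arm:** it stood clear with the gripper open, at about 6 s. The wrist force was under 10 N in every reading.

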